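Set the pepper mill to coarse on its grip mat

ROBOT

A 6-joint arm with a two-finger parallel gripper is mounted at the origin on the work surface. World frame = base frame: x ahead of the robot, y to its left, z up, the work surface at z = 0. Lengths are in m, angles in rad, forces in N, time in s.
With the tool pointing down it reaches from about 0.35 to 0.975 m from the base axis. Payload 7.1 kg.
Tool frame: the origin (TCP) lies between the finger pads; the fingertips stand 11 mm ahead of it and the grasp point (between the pads) lies 8 mm behind it (env.tips_ahead is the distance from the TCP to the fingertips, in m); z points along the fingers, y is the direction in which the jaws open and shut (so a half turn about z gives the same grasp; the last joint's range is limited). The gripper opens to 88 mm and grips with 3 to 60 N. Pads are 20 mm wide; open, the fingers measure 115 mm over their backs; the gripper's body (75 mm by 178 mm) begins 61 mm behind the grasp point.
Start: joints at [-1.23, 0.423, 1.63, -0, 1.089, -0.019], TCP at [0.22, -0.585, 0.234] pointing down, gripper open.
Joint ranges: [-3, 3], [-0.9, 2.11], [0.09, 2.58], [-1.31, 4.45], [0.11, 2.69], [-2.54, 2.54]. Speed limits (rad/s): [2.39, 2.39, 3.01, 3.14, 3.14, 3.14].

INTERFACE

Orientations are given as a unit quaternion [w, x, y, z].
In Python, from workcell import status, eyes, env gives the robot as it stands.
- The arm moves only by the tool drive_tool, never from a script. Its arguments are lists of equal length, an entry for each row: "delta_pos": the shift along the tool's x, y, z scaled (see below), a list of three; "dr": the turn, a rotation vector about the tool's x, y, z scaled (see below), a list of three; "grip": the finger opening in mm, from 0 to 87.8. A call has 1 to 5 rows; each row is the pose to reach, as a shift and turn from the pose commanded when the call began, along the tool's axes at that moment, turning the shorter way round; what a row does not reach only later rows make up. The controller multiplies each number of a shift by 50 cm and each number of a turn by pi rad. A row lasts 1/8 s, in which the tool goes at most 62.5 mm and 10.7 degrees, less where a joint would pass 70% of its speed; a pose out of reach is approached as far as the arm can. A call with a number of a shift or a turn outside -1 to 1 is refused whole. A call with a gripper value outside its range is refused whole. The fingers move at their own pace and stop on an object; "force" is the grip in N (left out, the last holds). Time passes only in rows, so rows that repeat a pose let the fingers close. It gives the time, the measured TCP pose, the force and the opening at its end, in the units of the state.
- status.get_state(): the state, without advancing time (a new reading comes with each control period).
- eyes.grab_frame(name): name is "scene" or "side" or "wrist"; returns the picture (384x512x3 uint8, red, green, blue); there is no depth.
- eyes.get_calibration(name): a dict with "fx", "fy", "cx", "cy" (pixels), "k1" (the pictures are not rectified: a ray, as slopes to the right and down, at radius r is drawn at 1 + k1 r^2 times it, then the intrinsics apply), "T" (4x4, takes a point from camera to world coordinates). Camera axes: x right, y up, looking along -z (the intrinsics and any distortion apply to the point x, -y, -z); pixel columns grow to the right and rows downward; lengths in m; the calibration is good to about 2 mm. A picture is of the moment at which its call begins: read the wrist's pose just before it. get_calibration takes no time and is no camera call; for the wrist camera it gives the pose at the moment of the call.
- env.job_done(): hands the job in, once; it reports no verdict.
The state is a dict: "time_s": time; "qpos": joint angles; "dq": joint speeds; "effort": joint torques, N m; "ee_pos": TCP position; "orientation": TCP orientation; "contact_force": force on the tool from outside, world axes, zero at the start; "torque": the same for the moment, N m; "gripper_width": finger opening in m.
Only numpy, scipy, OpenCV 4.12 (cv2) and the standard library are available. Lean on these libraries where they do the work, as an engineer would, in place of code of your own. Each camera call takes 0.05 s, during which the arm holds its last target.

TASK

Carry the stainless pepper mill by its barrel, never by its sprung knob, to the dark rubber mat and stand it in the middle, square to the mat, with its row of dots facing the mat's edge away from the robot. Then take hold of the knob on top and, pressing it firmly down so that the mill stays put instead of spinning on its foot, turn the knob anticlockwise until its red pointer stands at the largest dot, the coarsest grind. Let go and leave the mill upright on the mat with its dots still facing that way, and leave the other things on the shelf where they are.

Things in the scene. Friction and masses are not known exactly. Their poses are not given: they have to be found in the camera images.
- pepper_mill: The pepper mill, 165 mm tall, about 0.26 kg, loose on a foot with four small pads. Origin: centre of its underside, z up. Foot ring 58 mm in diameter up to 20 mm, then a straight round barrel 54 mm in diameter up to its flat shoulder at 126 mm (clear pepper chamber up to 71 mm, steel above: carry it there). Its front is its +x direction, at the start within 60 degrees of world +x.
- dial_middle (a point): Middle dot of the pale dial plate on the mill's shoulder, 22 mm from the mill's axis in its +x direction, 126 mm above its underside. Five black dots lie on that radius, 20 degrees apart, growing from finest to coarsest grind: the smallest 40 degrees clockwise of the middle one seen from above, the largest 40 degrees anticlockwise of it.
- knob_stem: Sprung stem that carries the knob; it moves up and down with it but does not turn. Origin: on the mill's axis at the knob's lower face, unpressed 133 mm above the mill's underside, 7 mm above the shoulder. The knob is a fluted steel cylinder, 32 mm in diameter, 32 mm tall. Pressed, both sink at most 5 mm against a spring: about 3.5 N to begin, 16 N at the bottom.
- knob_top (a point): Centre of the knob's top face, on the mill's axis, 165 mm above the mill's underside when not pressed.
- grind_knob (a joint): Turn of the knob on the mill, rad, growing anticlockwise seen from above. 0: its red pointer (stripe on top and side) is at the smallest dot, 0.349 per dot, 1.396 at the largest. Starts at 0 to 0.7, stops at -0.15 and 1.9, stays where left. Turning takes about 0.14 N m: unless the mill is pressed down with 12 N or more (knob right in), its foot slips on the mat and the mill spins along.
- grip_mat: Dark grey silicone mat with a thin pale border line, fixed, 120 mm (its x) by 160 mm (its y), 3 mm thick. Origin: centre of its underside on the shelf. Its +x direction points away from the robot (within 0.3 rad of world +x). Its face grips the mill's foot better than the oak (friction about 1.0 against 0.6).
- mat_far_edge (a point): Middle of the mat's edge away from the robot, on its upper face, 60 mm from the mat's centre in its +x direction. The mill is to face this edge.
- garlic_keeper: Bystander: white ceramic garlic keeper with vent holes and a knobbed lid, 96 mm in diameter, 107 mm tall. Origin: centre of its underside.
- blue_jar: Bystander: blue glass jar with a cork stopper, 82 mm in diameter, 114 mm tall. Origin: centre of its underside.
- funnel: Bystander: orange plastic funnel standing on its rim, spout up, 100 mm in diameter, 112 mm tall, with a hang tab. Origin: centre of its rim on the shelf.
- tongs: Bystander: steel tongs with red tips lying along their x, 255 mm long, 45 mm wide, 24 mm high. Origin: middle of their underside.
- mortar: Bystander: marble mortar with its pestle in it, 112 mm in diameter, bowl 80 mm tall, pestle to 135 mm. Origin: centre of its underside.
- mate_gourd: Bystander: small dark mate gourd with a steel straw, 74 mm in diameter, 72 mm tall, straw to 133 mm. Origin: centre of its underside.

How it is judged:
On the way, in this order (a step that is already met when the one before it is completed fails the run):
1. the mill stands upright and released on the mat, dots facing the mat's far edge (horizontal distance between pepper_mill and grip_mat below 0.03 m and height (world z) of pepper_mill below 0.006 m and angle between pepper_mill's own z axis and vertical below 0.06 rad and angle between the x axis of pepper_mill and the x axis of grip_mat, either way round below 0.26 rad and x of mat_far_edge in the frame of pepper_mill above 0.02 m and contact force between the fingers and pepper_mill below 0.2 N), for 0.2 s.
2. the knob is turned to the largest dot with the mill standing on the mat (value of joint grind_knob between 1.256 and 1.536 rad and horizontal distance between pepper_mill and grip_mat below 0.03 m and height (world z) of pepper_mill below 0.006 m and angle between pepper_mill's own z axis and vertical below 0.06 rad and angle between the x axis of pepper_mill and the x axis of grip_mat, either way round below 0.26 rad and x of mat_far_edge in the frame of pepper_mill above 0.02 m), for 0.2 s.
At the end, for the whole second after the job is handed in: The mill stands at rest and released on the mat, upright (within 3 degrees), its axis within 30 mm of the mat's centre, its row of dots facing the mat's edge away from the robot within 15 degrees, and the knob's red pointer within 8 degrees (0.14 rad) of the largest dot (all of step 2 and contact force between the fingers and pepper_mill below 0.2 N and linear speed of pepper_mill below 0.02 m/s and angular speed of pepper_mill below 0.1 rad/s); the robot touches nothing.
It fails at once if the mill is lifted by its knob (contact force between the fingers and knob_stem above 1 N and height (world z) of pepper_mill above 0.012 m).
It fails at once if the mill is let go in the air (contact force between the fingers and pepper_mill below 0.1 N and height (world z) of pepper_mill above 0.02 m).
It fails at once if the mill is tipped over (angle between pepper_mill's own z axis and vertical above 0.6 rad).
It fails at once if a bystander is pushed aside or tipped (distance of any of garlic_keeper, blue_jar, funnel, tongs, mortar, mate_gourd from where it was at the start of the episode above 0.025 m or angle between any of garlic_keeper, blue_jar, funnel, tongs, mortar, mate_gourd's own z axis and vertical above 0.3 rad).
It also fails if it takes over 54 s, if anything falls off the work surface, if the arm or the gripper's body presses on something with over 40 N, if the wrist force passes 120 N, or if a joint passes its speed limit or range.

## Working session

There is one attempt and no reset: what is moved stays moved. The work goes in short steps, Python scripts to look and compute and a tool call to move; the robot and the scene stay as the last step left them, time stands still between calls to the robot, and variables do not carry over. Pictures are saved under pics/ and viewed, and the job is handed in when it is done.

Besides the shell and the picture viewer there is one more tool, called after "Emit:" by a JSON object that holds its "api" and its "payload". drive_tool: Moves the arm, as the interface text tells. Shifts and turns lie within -1 to 1; 1 stands for 50 cm of shift or pi rad of turn. Its arguments: {"type":"object","properties":{"delta_pos":{"type":"array","items":{"type":"array","items":{"type":"number"}}},"dr":{"type":"array","items":{"type":"array","items":{"type":"number"}}},"grip":{"type":"array","items":{"type":"number"}},"force":{"type":"number"}},"required":["delta_pos","dr","grip"]}

```bash
ls; mkdir -p pics; python3 - <<'E'
from workcell import status, eyes, env
import cv2,numpy as np
s=status.get_state();print({k:np.round(v,3).tolist() for k,v in s.items()})
for n in ["scene","side","wrist"]:
    im=eyes.grab_frame(n);cv2.imwrite(f"pics/{n}0.png",im[:,:,::-1])
    c=eyes.get_calibration(n);print(n,{k:np.round(v,4).tolist() for k,v in c.items()})
E
```

```text
pics
{'time_s': 0.0, 'qpos': [-1.23, 0.424, 1.631, -0.0, 1.089, -0.019], 'dq': [-0.002, 0.002, -0.0, 0.002, -0.0, 0.002], 'effort': [0.002, -54.462, -27.367, 0.065, 0.023, -0.0], 'ee_pos': [0.22, -0.584, 0.233], 'orientation': [-0.001, 0.984, 0.179, -0.0], 'contact_force': [-0.426, 0.599, 0.342], 'torque': [0.048, -0.057, -0.003], 'gripper_width': 0.088}
scene {'fx': 476.4454, 'fy': 476.4454, 'cx': 255.5473, 'cy': 185.7804, 'k1': -0.0334, 'T': [[-0.2397, -0.5698, 0.786, 1.7916], [0.9707, -0.1557, 0.1831, 0.2424], [0.0181, 0.8069, 0.5904, 1.0109], [0.0, 0.0, 0.0, 1.0]]}
side {'fx': 380.4232, 'fy': 380.4232, 'cx': 256.4785, 'cy': 186.3551, 'k1': 0.0234, 'T': [[0.9588, 0.1698, -0.2279, 0.3882], [-0.2842, 0.5635, -0.7757, -0.7834], [-0.0033, 0.8084, 0.5886, 0.7173], [0.0, 0.0, 0.0, 1.0]]}
wrist {'fx': 284.7905, 'fy': 284.7905, 'cx': 254.5459, 'cy': 191.3788, 'k1': -0.0239, 'T': [[0.3518, 0.9004, 0.2559, 0.2894], [-0.9361, 0.3387, 0.0951, -0.5587], [-0.001, -0.273, 0.962, 0.3832], [0.0, 0.0, 0.0, 1.0]]}
```

View pics/scene0.png

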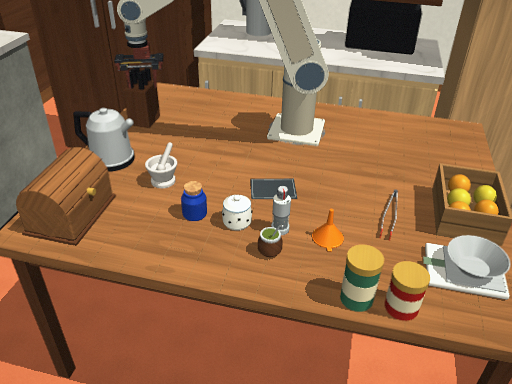

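View pics/side0.png

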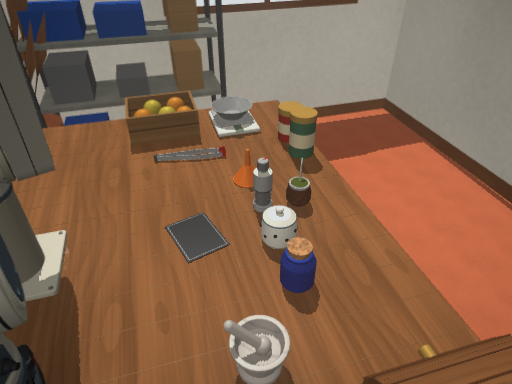

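View pics/wrist0.png

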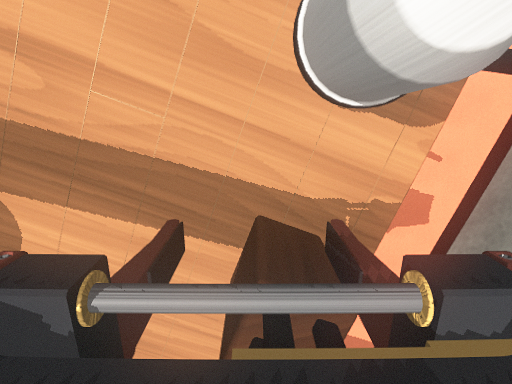

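The scene view shows the mill at about (282,212), between the garlic keeper (237,212), the gourd (270,241) and the funnel (328,230). The mat is at (273,188). In the side view the mill is at (263,185) and the mat at (197,237). Next I'll write helpers and zoom in.

```bash
cat > h.py <<'E'
import numpy as np, cv2
from workcell import status, eyes, env
def KD(c): return np.array([[c['fx'],0,c['cx']],[0,c['fy'],c['cy']],[0,0,1.]]), np.array([c['k1'],0,0,0,0.])
def ray(c,uv):
    K,D=KD(c); p=cv2.undistortPoints(np.array(uv,float).reshape(-1,1,2),K,D).reshape(-1,2)
    T=np.array(c['T']); d=np.c_[p[:,0],-p[:,1],-np.ones(len(p))]@T[:3,:3].T
    return T[:3,3], d/np.linalg.norm(d,axis=1)[:,None]
def plane(c,uv,z):
    o,d=ray(c,uv); return o+d*((z-o[2])/d[:,2])[:,None]
def proj(c,X):
    K,D=KD(c);T=np.array(c['T']); P=(np.atleast_2d(X)-T[:3,3])@T[:3,:3]; P=P*[1,-1,-1]
    return cv2.projectPoints(P,np.zeros(3),np.zeros(3),K,D)[0].reshape(-1,2)
def tri(c1,u1,c2,u2):
    o1,d1=ray(c1,[u1]);o2,d2=ray(c2,[u2]);A=np.c_[d1[0],-d2[0]]
    t=np.linalg.lstsq(A,o2-o1,rcond=None)[0]; p,q=o1+t[0]*d1[0],o2+t[1]*d2[0]
    return (p+q)/2,np.linalg.norm(p-q)
E
python3 - <<'E'
from h import *
for n,(x0,y0,w,h) in dict(scene=(225,165,110,100),side=(160,145,160,120)).items():
    im=cv2.imread(f"pics/{n}0.png")[y0:y0+h,x0:x0+w]
    f=780/w; f=min(f,590/h)
    cv2.imwrite(f"pics/{n}0z.png",cv2.resize(im,None,fx=f,fy=f,interpolation=cv2.INTER_CUBIC));print(n,f)
E
```

```text
scene 5.9
side 4.875
```

View pics/scene0z.png

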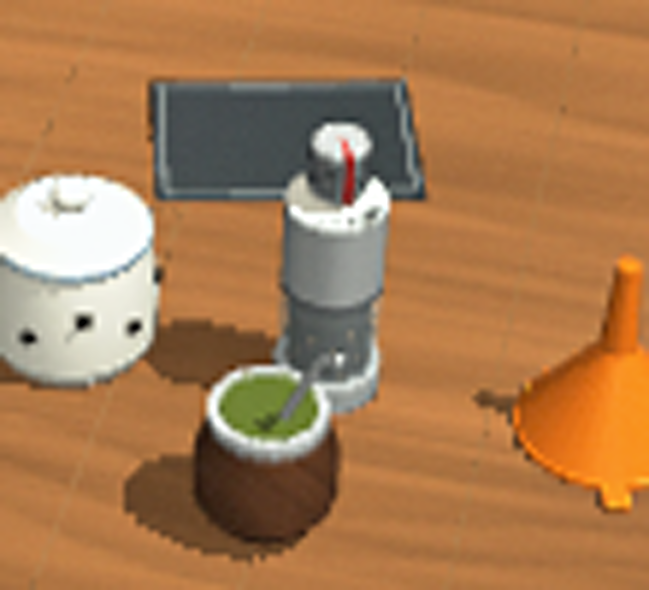

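View pics/side0z.png

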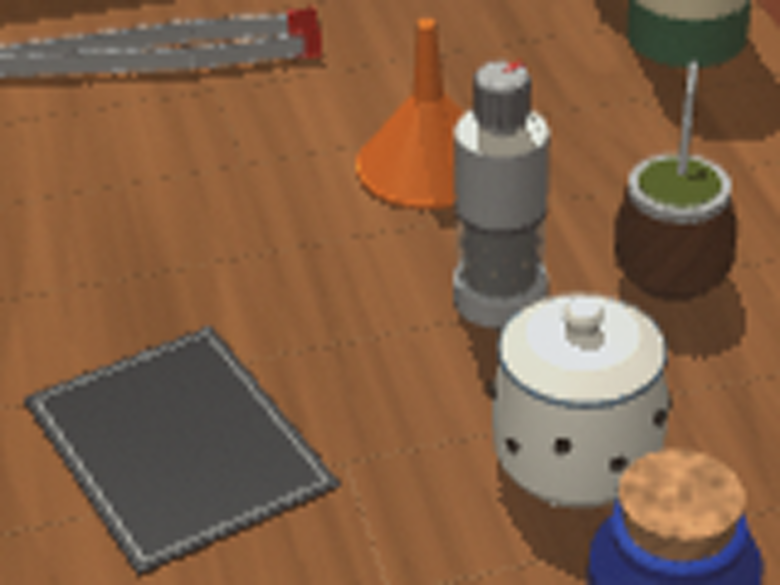

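Both zooms show all four mat corners, the knob top and the red pointer. In the scene view the dots sit on the camera-facing right of the shoulder.

```bash
python3 - <<'E'
from h import *
S=eyes.get_calibration("scene");D=eyes.get_calibration("side")
z2s=lambda p:np.array(p)/5.9+[225,165]-0.4
z2d=lambda p:np.array(p)/4.875+[160,145]-0.4
ms=plane(S,z2s([(150,80),(407,80),(425,198),(157,196)]),.003)
md=plane(D,z2d([(28,402),(210,328),(338,485),(142,573)]),.003)
print(ms.round(4),md.round(4),ms.mean(0),md.mean(0))
for m in (ms,md):
    for i in range(4):
        e=m[(i+1)%4]-m[i];print(i,np.linalg.norm(e).round(4),np.degrees(np.arctan2(e[1],e[0])).round(1))
t=tri(S,z2s((341,142)),D,z2d((502,75)));print("knobtop",t)
print(plane(S,z2s([(341,142)]),.165),plane(D,z2d([(502,75)]),.165))
# red pointer ends
print("ptr",plane(S,z2s([(344,143),(350,162)]),.165),plane(D,z2d([(512,69)]),.165))
print("dots",plane(S,z2s([(372,215),(348,224)]),.126),plane(D,z2d([(541,125)]),.126))
# bystanders roughly
for n,a,b in [("keeperknob",(70,190),(583,315)),("funnel tip",(628,262),(427,22)),("gourd rim c",(268,408),(680,185))]:
    print(n,tri(S,z2s(a),D,z2d(b)))
E
```

```text
[[ 0.4091 -0.1011  0.003 ]
 [ 0.3668  0.0532  0.003 ]
 [ 0.4827  0.0848  0.003 ]
 [ 0.5222 -0.0678  0.003 ]] [[ 0.3674  0.0467  0.003 ]
 [ 0.4782  0.0819  0.003 ]
 [ 0.5216 -0.0693  0.003 ]
 [ 0.4107 -0.1021  0.003 ]] [ 0.44521237 -0.0077269   0.003     ] [ 0.44448685 -0.01070987  0.003     ]
0 0.16 105.3
1 0.1201 15.2
2 0.1576 -75.5
3 0.1178 -163.6
0 0.1162 17.6
1 0.1572 -74.0
2 0.1156 -163.5
3 0.155 106.2
knobtop (array([0.65409636, 0.06049257, 0.16218606]), np.float64(0.0007659051486403057))
[[0.65838833 0.0609268  0.165     ]] [[0.65265145 0.05678683 0.165     ]]
ptr [[0.6588231  0.0625618  0.165     ]
 [0.67375792 0.06859215 0.165     ]] [[0.65990617 0.06120552 0.165     ]]
dots [[0.66364478 0.08019924 0.126     ]
 [0.67418843 0.0697563  0.126     ]] [[0.67678001 0.05806932 0.126     ]]
keeperknob (array([ 0.65368621, -0.08326781,  0.10175157]), np.float64(9.86377794426967e-05))
funnel tip (array([0.65067265, 0.21141095, 0.1125572 ]), np.float64(0.00017491105332960937))
gourd rim c (array([0.76237946, 0.0493298 , 0.07213913]), np.float64(0.00039242301391119027))
```

```bash
cat >> h.py <<'E'
from scipy.spatial.transform import Rotation as R
def cur():
    s=status.get_state(); q=s['orientation']; return np.array(s['ee_pos']),R.from_quat([q[1],q[2],q[3],q[0]]),s
def tgt(psi): return R.from_euler('z',psi)*R.from_euler('x',np.pi)
def plan(p,psi,n=1):
    p0,r0,s=cur(); d=r0.inv().apply(np.array(p)-p0)/.5; w=(r0.inv()*tgt(psi)).as_rotvec()/np.pi
    print("t",round(s['time_s'],2),"pos",p0.round(4),"psi",np.degrees(np.arctan2(*r0.as_matrix()[[1,0],0])).round(2),"delta",d.round(4),"dr",w.round(4),"F",np.round(s['contact_force'],1),"w",round(s['gripper_width'],4),"q6",round(s['qpos'][5],2),
     "rows",max(np.linalg.norm(d)*.5/.0625,np.linalg.norm(w)*180/10.7).round(1))
E
python3 - <<'E'
from h import *
S=eyes.get_calibration("scene");D=eyes.get_calibration("side")
z2s=lambda p:np.array(p)/5.9+[225,165]-0.4
z2d=lambda p:np.array(p)/4.875+[160,145]-0.4
print("straw top",tri(S,z2s((338,358)),D,z2d((693,65))))
print("kettle base",plane(S,[(112,160),(108,112)],0.0),plane(S,[(108,112)],.2))
plan([.50,-.2,.30],.1)
E
```

```text
straw top (array([0.78204103, 0.08631487, 0.1304036 ]), np.float64(0.0010182028856079634))
kettle base [[ 0.42826901 -0.64565046  0.        ]
 [ 0.07274013 -0.85145878  0.        ]] [[ 0.41279132 -0.63505598  0.2       ]]
t 0.15 pos [ 0.2199 -0.5846  0.2331] psi 20.62 delta [ 0.7951 -0.5229 -0.1333] dr [-0.0004  0.0001  0.0827] F [-0.6  0.5  0.3] w 0.0879 q6 -0.02 rows 7.7
```

```bash
python3 - <<'E'
from h import *
plan([.26,-.42,.30],.36)
plan([.34,-.28,.30],.36)
E
```

```text
t 0.15 pos [ 0.2199 -0.5846  0.2331] psi 20.62 delta [ 0.1909 -0.2801 -0.1335] dr [-0.0004  0.     -0.0001] F [-0.6  0.5  0.3] w 0.0879 q6 -0.02 rows 2.9
t 0.15 pos [ 0.2199 -0.5846  0.2331] psi 20.62 delta [ 0.4392 -0.4858 -0.1333] dr [-0.0004  0.     -0.0001] F [-0.6  0.5  0.3] w 0.0879 q6 -0.02 rows 5.3
```

Emit:
{"api": "drive_tool", "payload": {"delta_pos": [[0.06, -0.09, -0.04], [0.13, -0.19, -0.09], [0.2, -0.28, -0.13], [0.32, -0.38, -0.13], [0.44, -0.48, -0.13]], "dr": [[0, 0, 0], [0, 0, 0], [0, 0, 0], [0, 0, 0], [0, 0, 0]], "grip": [87.8, 87.8, 87.8, 87.8, 87.8]}}

```text
time_s: 0.78
ee_pos: [0.326, -0.3095, 0.2991]
orientation: [0.0, 0.984, 0.178, 0.0]
contact_force: [0.5, -0.0, 0.5]
gripper_width: 0.0877
```

```bash
python3 - <<'E'
from h import *
plan([.58,.02,.30],.2)
plan([.62,.05,.27],.2)
E
```

```text
t 0.78 pos [ 0.326  -0.3095  0.2991] psi 20.56 delta [ 0.7071 -0.4385 -0.0018] dr [ 0.0003 -0.0002  0.0506] F [ 0.5 -0.   0.5] w 0.0877 q6 0.43 rows 6.7
t 0.78 pos [ 0.326  -0.3095  0.2991] psi 20.56 delta [ 0.8031 -0.4666  0.0582] dr [ 0.0003 -0.0002  0.0506] F [ 0.5 -0.   0.5] w 0.0877 q6 0.43 rows 7.4
```

Emit:
{"api": "drive_tool", "payload": {"delta_pos": [[0.1, -0.06, 0], [0.2, -0.12, 0], [0.3, -0.18, 0], [0.4, -0.24, 0], [0.5, -0.3, 0]], "dr": [[0, 0, 0.02], [0, 0, 0.05], [0, 0, 0.08], [0, 0, 0.1], [0, 0, 0.1]], "grip": [87.8, 87.8, 87.8, 87.8, 87.8]}}

```text
time_s: 1.4
ee_pos: [0.5076, -0.0809, 0.2987]
orientation: [0.0, 1.0, 0.023, 0.0]
contact_force: [0.0, -1.3, 0.4]
gripper_width: 0.0875
```

Emit:
{"api": "drive_tool", "payload": {"delta_pos": [[0.05, -0.08, 0], [0.05, -0.08, 0], [0.05, -0.08, 0]], "dr": [[0, 0, 0], [0, 0, 0], [0, 0, 0]], "grip": [87.8, 87.8, 87.8]}}

```text
time_s: 1.78
ee_pos: [0.5292, -0.0419, 0.2983]
orientation: [0.0, 1.0, 0.023, -0.001]
contact_force: [-0.5, 0.0, 0.7]
gripper_width: 0.0878
```

```bash
python3 - <<'E'
from h import *
plan([.654,.06,.30],0)
im=eyes.grab_frame("wrist");cv2.imwrite("pics/w1.png",im[:,:,::-1])
E
```

```text
t 1.77 pos [ 0.5292 -0.0419  0.2983] psi 2.65 delta [ 0.2588 -0.192  -0.0038] dr [0.0001 0.0004 0.0147] F [-0.5  0.   0.7] w 0.0878 q6 1.42 rows 2.6
```

View pics/w1.png

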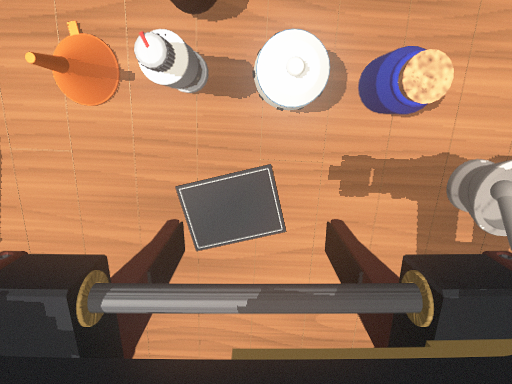

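The wrist view shows the mill's knob at (155,50) with the red pointer at (143,40), and all of the mat with corners near (177,187), (271,166), (285,229) and (197,250). I'll measure the mat here, then move closer to see the dots.

```bash
python3 - <<'E'
from h import *
c=eyes.get_calibration("wrist")
im=cv2.imread("pics/w1.png")
g=im.max(2).astype(int); hsv=cv2.cvtColor(im,cv2.COLOR_BGR2HSV)
m=((hsv[...,1]<70)&(hsv[...,2]<220)).astype(np.uint8); roi=np.zeros_like(m);roi[160:256,170:295]=1; m&=roi
m=cv2.morphologyEx(m,cv2.MORPH_CLOSE,np.ones((5,5)))
n,l,st,_=cv2.connectedComponentsWithStats(m);k=1+st[1:,4].argmax()
cn=cv2.findContours((l==k).astype(np.uint8),0,cv2.CHAIN_APPROX_NONE)[0][0]
w=plane(c,cn.reshape(-1,2),.003)[:,:2]
(cx,cy),sz,a=cv2.minAreaRect((w*1000).astype(np.float32));print(cx,cy,sz,a)
E
```

```text
444.3399353027344 -8.002731323242188 (118.68290710449219, 158.66371154785156) 15.936726570129395
```

Emit:
{"api": "drive_tool", "payload": {"delta_pos": [[0.08, -0.08, 0.03], [0.16, -0.16, 0.06], [0.16, -0.19, 0.08], [0.16, -0.19, 0.08], [0.16, -0.19, 0.08]], "dr": [[0, 0, 0], [0, 0, 0], [0, 0, 0], [0, 0, 0], [0, 0, 0]], "grip": [87.8, 87.8, 87.8, 87.8, 87.8]}}

```text
time_s: 2.45
ee_pos: [0.6047, 0.0555, 0.2592]
orientation: [0.0, 1.0, 0.022, 0.0]
contact_force: [-0.5, 0.2, 0.0]
gripper_width: 0.0876
```

```bash
python3 - <<'E'
from h import *
plan([.654,.06,.30],0)
im=eyes.grab_frame("wrist");cv2.imwrite("pics/w2.png",im[:,:,::-1])
E
```

```text
t 2.45 pos [0.6047 0.0555 0.2592] psi 2.55 delta [ 0.099  -0.0046 -0.0816] dr [ 0.0001 -0.      0.0141] F [-0.5  0.2  0. ] w 0.0876 q6 1.6 rows 1.0
```

View pics/w2.png

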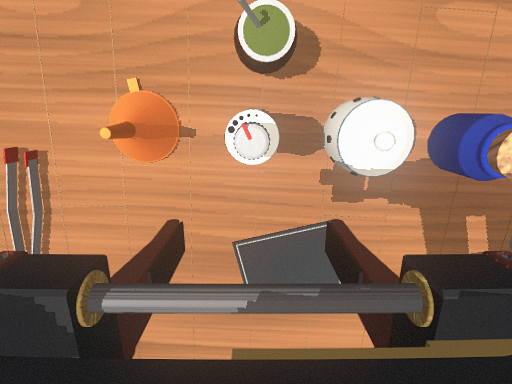

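Now the mill is almost directly below the camera at about (252,137), with all five dots visible from (231,130) to (257,115). I'll zoom in.

```bash
python3 - <<'E'
from h import *
im=cv2.imread("pics/w2.png")[100:172,215:290]
cv2.imwrite("pics/w2z.png",cv2.resize(im,None,fx=8,fy=8,interpolation=cv2.INTER_CUBIC))
E
```

```text
(no output)
```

View pics/w2z.png

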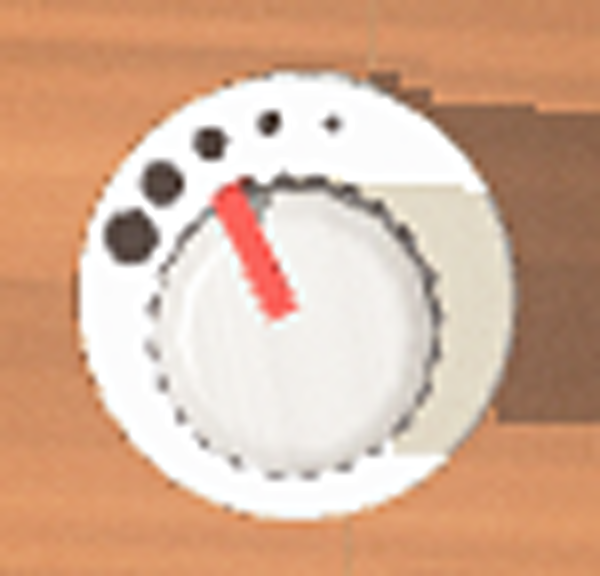

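```bash
cat > dots.py <<'E'
from h import *
from scipy.optimize import least_squares
def dotfit(c,px,zsh):
    P=plane(c,px,zsh)[:,:2]; a=np.radians([-40,-20,0,20,40])
    f=lambda v:(P-(v[:2]+.022*np.c_[np.cos(v[2]+a),np.sin(v[2]+a)])).ravel()
    c0=P.mean(0); d=P[4]-P[0]; y0=np.arctan2(-d[0],d[1])
    v=least_squares(f,[c0[0]-.02*np.cos(y0),c0[1]-.02*np.sin(y0),y0]);print("axis",v.x[:2].round(4),"front deg",np.degrees(v.x[2]).round(2),"res mm",(np.abs(v.fun).max()*1000).round(2))
    return v.x
E
python3 - <<'E'
from dots import *
c=eyes.get_calibration("wrist")
z=lambda p:np.array(p)/8+[215,100]-.45
v=dotfit(c,z([(332,123),(269,123),(210,143),(162,184),(130,236)]),.126)
print("shoulder disc ctr",plane(c,z([(298,297)]),.126),"knob ctr",plane(c,z([(296,327)]),.165))
p=plane(c,z([(284,312),(228,192)]),.165)
d=p[1]-p[0];print("pointer",np.degrees(np.arctan2(d[1],d[0])))
E
```

```text
axis [0.6535 0.0601] front deg 31.09 res mm 0.24
shoulder disc ctr [[0.65438682 0.06010646 0.126     ]] knob ctr [[0.65460028 0.05998285 0.165     ]]
pointer 27.573441828525386
```

The mill's axis is at (0.654, 0.060), its front points to 31.1° and the pointer is 3.5° clockwise of the middle dot. The mat is at (0.4445, -0.0085) with yaw 16°. I'll grasp at ψ=15° and place at ψ≈0°.

```bash
python3 - <<'E'
from h import *
plan([.654,.06,.259],np.radians(15))
plan([.654,.06,.105],np.radians(15))
E
```

```text
t 2.5 pos [0.6049 0.0555 0.2595] psi 2.53 delta [ 0.0985 -0.0046  0.001 ] dr [ 0.0001 -0.0002 -0.0693] F [-0.4 -0.4  0.9] w 0.0881 q6 1.6 rows 1.2
t 2.5 pos [0.6049 0.0555 0.2595] psi 2.53 delta [ 0.0983 -0.0047  0.309 ] dr [ 0.0001 -0.0002 -0.0693] F [-0.4 -0.4  0.9] w 0.0881 q6 1.6 rows 2.6
```

Emit:
{"api": "drive_tool", "payload": {"delta_pos": [[0.098, -0.005, 0], [0.098, -0.005, 0], [0.098, -0.005, 0], [0.098, -0.005, 0.07], [0.098, -0.005, 0.07]], "dr": [[0, 0, -0.04], [0, 0, -0.07], [0, 0, -0.07], [0, 0, -0.07], [0, 0, -0.07]], "grip": [87.8, 87.8, 87.8, 87.8, 87.8]}}

```text
time_s: 3.12
ee_pos: [0.652, 0.0609, 0.2218]
orientation: [-0.0, 0.991, 0.131, -0.002]
contact_force: [0.2, -0.3, 0.2]
gripper_width: 0.0879
```

```bash
python3 - <<'E'
from h import *
plan([.654,.06,.105],np.radians(15))
im=eyes.grab_frame("wrist");cv2.imwrite("pics/w3.png",im[:,:,::-1])
E
```

```text
t 3.12 pos [0.652  0.0609 0.2218] psi 15.08 delta [0.0045 0.003  0.2336] dr [-0.0003  0.0015  0.0004] F [ 0.2 -0.3  0.2] w 0.0879 q6 1.38 rows 1.9
```

View pics/w3.png

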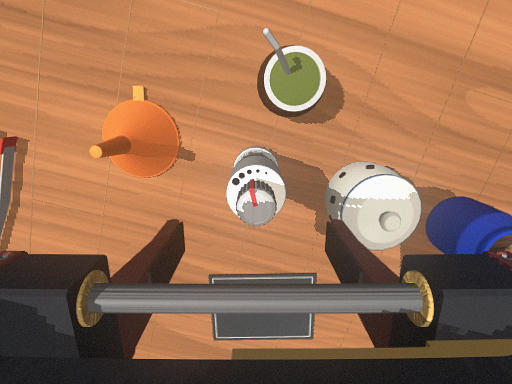

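The knob at (256,208) is centred between the fingers, whose inner tips are at 183 and 328. I'll descend.

Emit:
{"api": "drive_tool", "payload": {"delta_pos": [[0.005, 0.003, 0.06], [0.005, 0.003, 0.12], [0.005, 0.003, 0.18], [0.005, 0.003, 0.234], [0.005, 0.003, 0.234]], "dr": [[0, 0, 0], [0, 0, 0], [0, 0, 0], [0, 0, 0], [0, 0, 0]], "grip": [87.8, 87.8, 87.8, 87.8, 87.8]}}

```text
time_s: 3.8
ee_pos: [0.6562, 0.0607, 0.1062]
orientation: [-0.0, 0.991, 0.132, -0.001]
contact_force: [0.3, -0.9, -0.3]
gripper_width: 0.0874
```

```bash
python3 - <<'E'
from h import *
plan([.654,.06,.105],np.radians(15))
for n in ["side","scene"]:
    im=eyes.grab_frame(n)[:,:,::-1]
    x0,y0,w,h=dict(scene=(220,120,140,130),side=(190,90,140,130))[n]
    cv2.imwrite(f"pics/{n}4.png",cv2.resize(im[y0:y0+h,x0:x0+w],None,fx=4.5,fy=4.5,interpolation=cv2.INTER_CUBIC))
E
```

```text
t 3.8 pos [0.6562 0.0607 0.1062] psi 15.16 delta [-0.0047  0.0001  0.0024] dr [-0.0001  0.0007  0.0009] F [ 0.3 -0.9 -0.3] w 0.0874 q6 1.38 rows 0.0
```

View pics/side4.png

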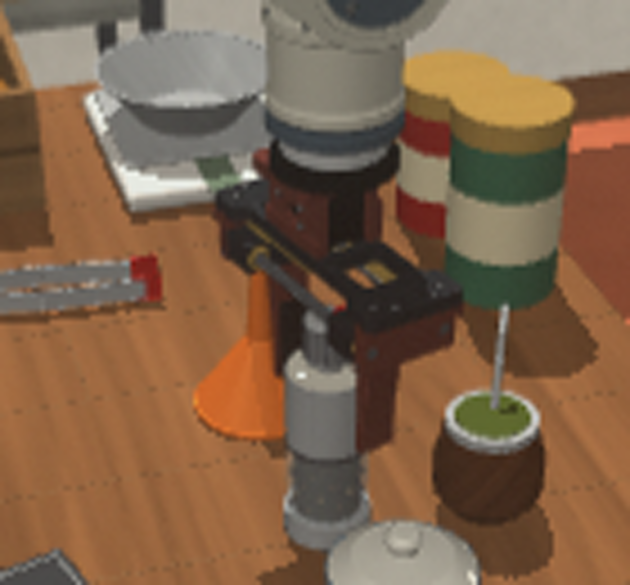

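View pics/scene4.png

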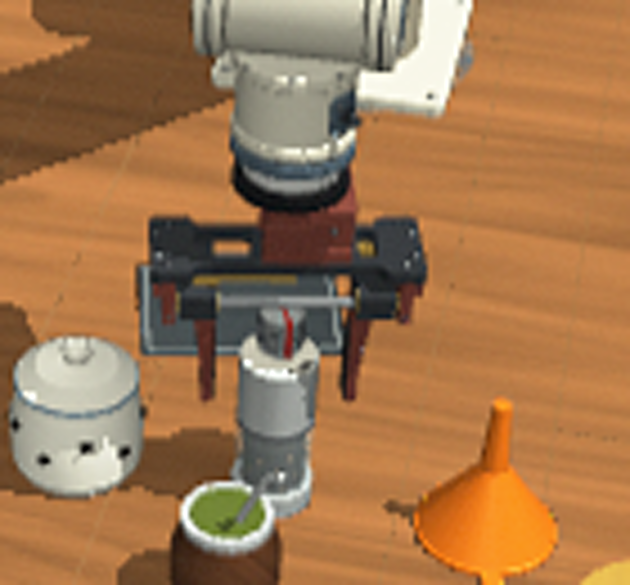

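The fingers straddle the steel barrel and there's no contact. I'll close on it.

Emit:
{"api": "drive_tool", "payload": {"delta_pos": [[-0.004, 0, 0], [-0.004, 0, 0], [-0.004, 0, 0], [-0.004, 0, 0], [-0.004, 0, 0]], "dr": [[0, 0, 0], [0, 0, 0], [0, 0, 0], [0, 0, 0], [0, 0, 0]], "grip": [70, 60, 50, 50, 50], "force": 25}}

```text
time_s: 4.53
ee_pos: [0.6553, 0.0605, 0.107]
orientation: [-0.0, 0.991, 0.132, 0.0]
contact_force: [-1.1, -0.1, 2.0]
gripper_width: 0.0535
```

Emit:
{"api": "drive_tool", "payload": {"delta_pos": [[0, 0, 0], [0, 0, -0.01], [0, 0, -0.03], [0, 0, -0.06], [0, 0, -0.06]], "dr": [[0, 0, 0], [0, 0, 0], [0, 0, 0], [0, 0, 0], [0, 0, 0]], "grip": [50, 50, 50, 50, 50]}}

```text
time_s: 5.15
ee_pos: [0.6563, 0.0605, 0.1386]
orientation: [0.0, 0.991, 0.132, 0.002]
contact_force: [0.2, 0.3, -2.7]
gripper_width: 0.0536
```

```bash
python3 - <<'E'
from h import *
plan([.4445,-.0085,.14],0)
for n in ["scene"]:
    im=eyes.grab_frame(n)[:,:,::-1]
    x0,y0,w,h=dict(scene=(220,120,140,130),side=(190,90,140,130))[n]
    cv2.imwrite(f"pics/{n}5.png",cv2.resize(im[y0:y0+h,x0:x0+w],None,fx=4.5,fy=4.5,interpolation=cv2.INTER_CUBIC))
E
```

```text
t 5.15 pos [0.6563 0.0605 0.1386] psi 15.21 delta [-0.4449  0.0219 -0.0042] dr [ 0.0001 -0.001   0.0845] F [ 0.2  0.3 -2.7] w 0.0536 q6 1.38 rows 3.6
```

View pics/scene5.png

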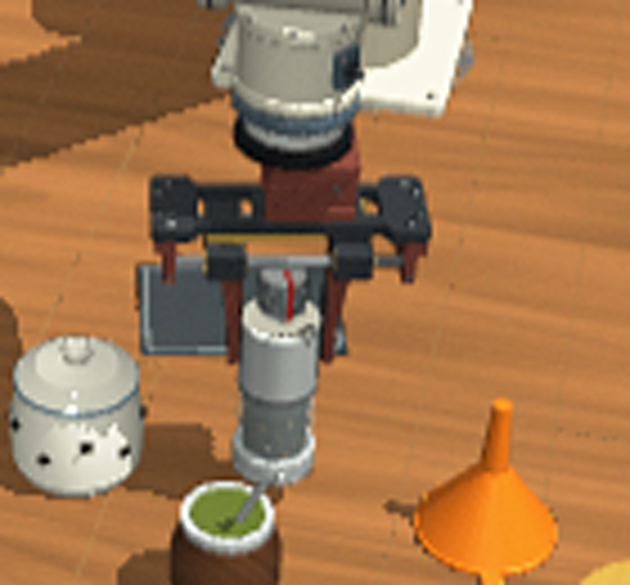

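The mill is lifted and upright, with a weight reading of about -2.7 N. I'll carry it to the mat.

Emit:
{"api": "drive_tool", "payload": {"delta_pos": [[-0.07, 0.004, 0], [-0.16, 0.008, 0], [-0.25, 0.012, 0], [-0.34, 0.017, 0], [-0.41, 0.022, 0]], "dr": [[0, 0, 0.015], [0, 0, 0.03], [0, 0, 0.05], [0, 0, 0.07], [0, 0, 0.0845]], "grip": [50, 50, 50, 50, 50]}}

```text
time_s: 5.82
ee_pos: [0.458, -0.0044, 0.1365]
orientation: [0.0, 1.0, -0.001, -0.0]
contact_force: [0.4, -0.8, -3.6]
gripper_width: 0.0537
```

Emit:
{"api": "drive_tool", "payload": {"delta_pos": [[-0.03, 0, 0], [-0.03, 0, 0], [-0.03, 0, 0], [-0.03, 0, 0]], "dr": [[0, 0, 0], [0, 0, 0], [0, 0, 0], [0, 0, 0]], "grip": [50, 50, 50, 50]}}

```text
time_s: 6.32
ee_pos: [0.4465, -0.0038, 0.1367]
orientation: [0.0, 1.0, 0.0, 0.001]
contact_force: [-0.6, 0.3, -3.6]
gripper_width: 0.0538
```

```bash
python3 - <<'E'
from h import *
plan([.4455,-.0085,.116],0)
for n in ["scene","wrist","side"]:
    im=eyes.grab_frame(n)[:,:,::-1]
    x0,y0,w,h=dict(scene=(200,80,140,130),side=(120,150,140,130),wrist=(150,160,200,140))[n]
    cv2.imwrite(f"pics/{n}6.png",cv2.resize(im[y0:y0+h,x0:x0+w],None,fx=4,fy=4,interpolation=cv2.INTER_CUBIC))
E
```

```text
t 6.33 pos [ 0.4465 -0.0038  0.1367] psi 0.04 delta [-0.002   0.0094  0.0415] dr [ 0.     -0.0003  0.0002] F [-0.6  0.3 -3.6] w 0.0538 q6 1.53 rows 0.3
```

View pics/scene6.png

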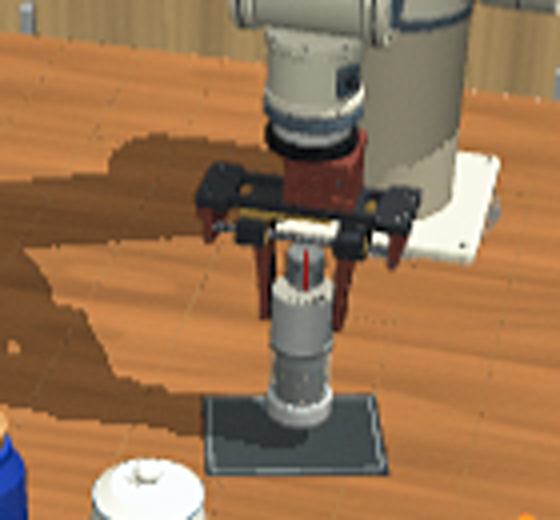

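View pics/wrist6.png

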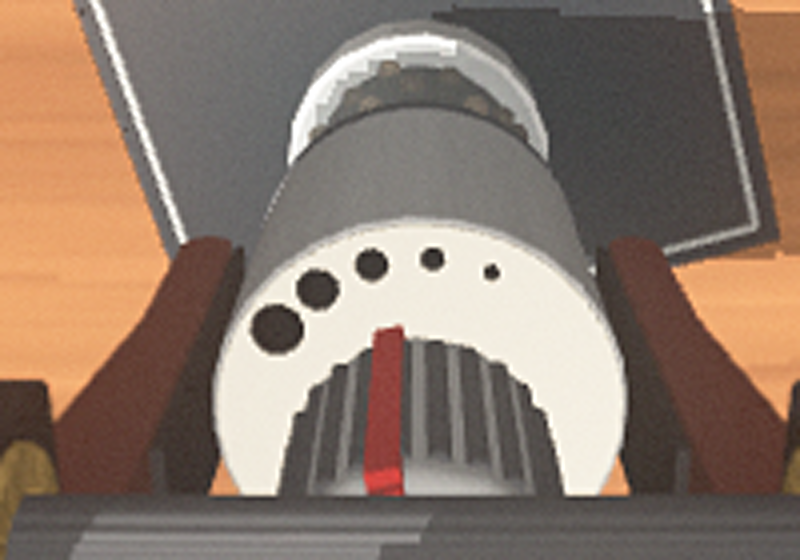

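View pics/side6.png

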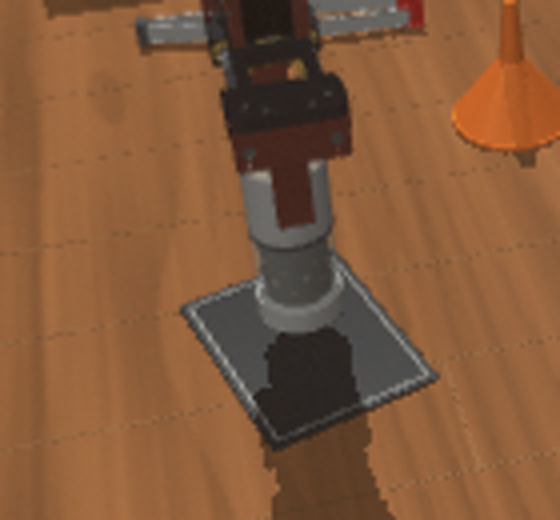

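The close-up shows five clear dots from (277,329) to (491,272) in the zoom. I'll check yaw and axis before setting it down.

```bash
python3 - <<'E'
from dots import *
c=eyes.get_calibration("wrist")
z=lambda p:np.array(p)/4+[150,160]-.4
for h in (.154,.156,.158): v=dotfit(c,z([(491,272),(432,259),(371,265),(317,290),(277,329)]),h)
E
```

```text
axis [ 0.4431 -0.0042] front deg 16.18 res mm 0.06
axis [ 0.444  -0.0043] front deg 16.18 res mm 0.21
axis [ 0.4449 -0.0043] front deg 16.18 res mm 0.41
```

Emit:
{"api": "drive_tool", "payload": {"delta_pos": [[0, 0.004, 0.015], [0, 0.009, 0.03], [0, 0.009, 0.04], [0, 0.009, 0.046], [0, 0.009, 0.046]], "dr": [[0, 0, 0], [0, 0, 0], [0, 0, 0], [0, 0, 0], [0, 0, 0]], "grip": [50, 50, 50, 50, 50]}}

```text
time_s: 7.1
ee_pos: [0.445, -0.0085, 0.1134]
orientation: [-0.0, 1.0, 0.0, -0.0]
contact_force: [-0.1, -0.6, -3.4]
gripper_width: 0.0536
```

Emit:
{"api": "drive_tool", "payload": {"delta_pos": [[0, 0, 0.003], [0, 0, 0.005], [0, 0, 0.006], [0, 0, 0.006]], "dr": [[0, 0, 0], [0, 0, 0], [0, 0, 0], [0, 0, 0]], "grip": [50, 50, 50, 50]}}

```text
time_s: 7.6
ee_pos: [0.4452, -0.0085, 0.1107]
orientation: [0.0, 1.0, 0.0, 0.0]
contact_force: [0.7, 0.2, -2.5]
gripper_width: 0.0539
```

Emit:
{"api": "drive_tool", "payload": {"delta_pos": [[0, 0, 0.001], [0, 0, 0.002], [0, 0, 0.002]], "dr": [[0, 0, 0], [0, 0, 0], [0, 0, 0]], "grip": [50, 50, 50]}}

```text
time_s: 7.98
ee_pos: [0.4455, -0.0085, 0.1099]
orientation: [-0.0, 1.0, 0.0, 0.0]
contact_force: [0.2, 0.3, 1.9]
gripper_width: 0.0536
```

Contact: the weight is off and the force now reads +1.9 N upward. I'll release, then rise.

Emit:
{"api": "drive_tool", "payload": {"delta_pos": [[0, 0, 0], [0, 0, 0], [0, 0, 0], [0, 0, 0], [0, 0, 0]], "dr": [[0, 0, 0], [0, 0, 0], [0, 0, 0], [0, 0, 0], [0, 0, 0]], "grip": [58, 68, 80, 86, 86]}}

```text
time_s: 8.6
ee_pos: [0.4452, -0.0085, 0.1096]
orientation: [-0.0, 1.0, 0.0, -0.0]
contact_force: [0.1, 0.4, -0.6]
gripper_width: 0.0856
```

Emit:
{"api": "drive_tool", "payload": {"delta_pos": [[0, 0, 0], [0, 0, -0.05], [0, 0, -0.12], [0, 0, -0.2], [0, 0, -0.24]], "dr": [[0, 0, 0], [0, 0, 0], [0, 0, 0], [0, 0, 0], [0, 0, 0]], "grip": [86, 86, 86, 86, 86]}}

```text
time_s: 9.22
ee_pos: [0.4459, -0.0086, 0.2317]
orientation: [0.0, 1.0, 0.0, 0.001]
contact_force: [0.6, 0.5, -0.1]
gripper_width: 0.0862
```

Emit:
{"api": "drive_tool", "payload": {"delta_pos": [[-0.06, 0, 0], [-0.06, 0, 0], [-0.06, 0, 0]], "dr": [[0, 0, 0], [0, 0, 0], [0, 0, 0]], "grip": [86, 86, 86]}}

```text
time_s: 9.6
ee_pos: [0.4159, -0.0086, 0.2298]
orientation: [0.0, 1.0, 0.0, 0.0]
contact_force: [-0.4, -0.4, 0.0]
gripper_width: 0.0856
```

```bash
python3 - <<'E'
from h import *
plan([.4445,-.0085,.15],0)
for n in ["wrist","side"]:
    im=eyes.grab_frame(n)[:,:,::-1]
    cv2.imwrite(f"pics/{n}7.png",im)
E
```

```text
t 9.6 pos [ 0.4159 -0.0086  0.2298] psi 0.0 delta [ 5.710e-02 -1.000e-04  1.596e-01] dr [ 0.     -0.0003  0.    ] F [-0.4 -0.4  0. ] w 0.0856 q6 1.52 rows 1.4
```

View pics/wrist7.png

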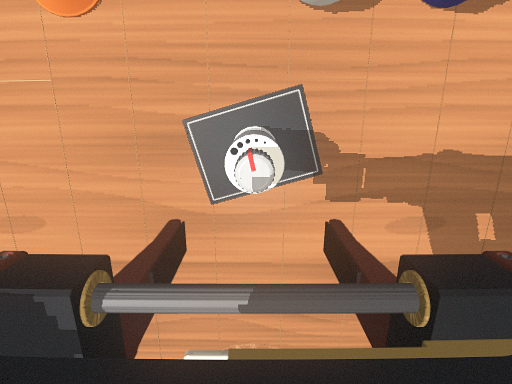

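View pics/side7.png

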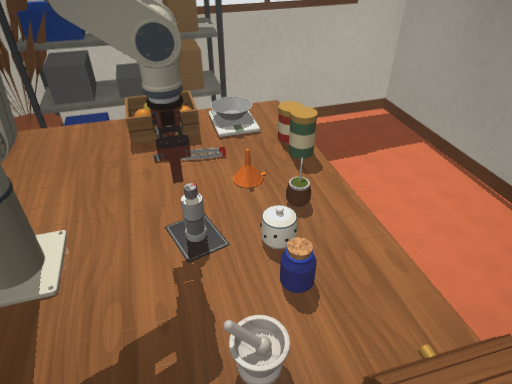

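The mill stands free on the mat in both views, knob at (254,172) in the wrist view. I'll measure its pose.

```bash
python3 - <<'E'
from h import *
im=cv2.imread("pics/wrist7.png")[125:200,215:295]
cv2.imwrite("pics/w7z.png",cv2.resize(im,None,fx=8,fy=8,interpolation=cv2.INTER_CUBIC))
E
```

```text
(no output)
```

View pics/w7z.png

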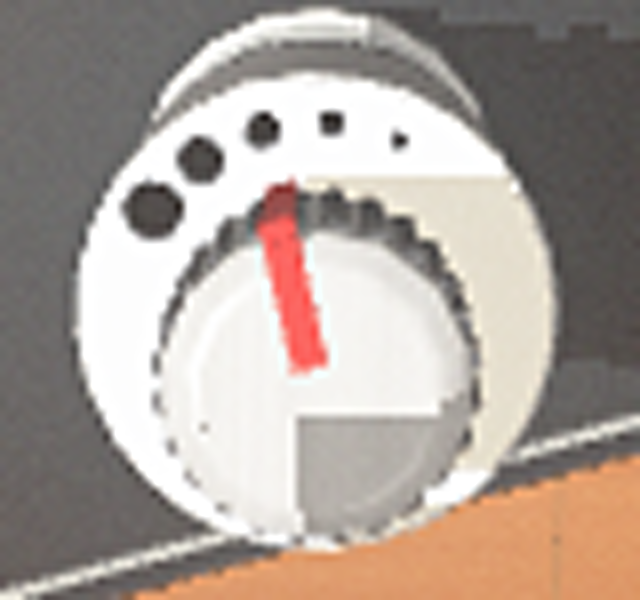

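```bash
python3 - <<'E'
from dots import *
c=eyes.get_calibration("wrist")
z=lambda p:np.array(p)/8+[215,125]-.45
v=dotfit(c,z([(400,139),(331,122),(263,128),(200,159),(153,209)]),.129)
p=plane(c,z([(309,373),(276,225)]),.168);d=p[1]-p[0]
print("pointer",np.degrees(np.arctan2(d[1],d[0])),"knob ctr",plane(c,z([(317,388)]),.168))
plan([.4445,-.0085,.15],0)
E
```

```text
axis [ 0.4439 -0.0085] front deg 15.72 res mm 0.15
pointer 12.25748250234241 knob ctr [[ 0.44456214 -0.00853816  0.168     ]]
t 9.7 pos [ 0.416  -0.0086  0.2296] psi 0.01 delta [ 5.690e-02 -1.000e-04  1.592e-01] dr [-0.     -0.0001  0.    ] F [ 0.2 -0.5 -1.6] w 0.086 q6 1.52 rows 1.4
```

The mill is at (0.4443, -0.0085) with yaw 15.7°, against the mat's 16°. The pointer needs +43.5° anticlockwise. I'll move onto the knob.

Emit:
{"api": "drive_tool", "payload": {"delta_pos": [[0.056, 0, 0], [0.056, 0, 0.03], [0.056, 0, 0.09], [0.056, 0, 0.15], [0.056, 0, 0.16]], "dr": [[0, 0, 0], [0, 0, 0], [0, 0, 0], [0, 0, 0], [0, 0, 0]], "grip": [86, 80, 70, 60, 50]}}

```text
time_s: 10.32
ee_pos: [0.4407, -0.0084, 0.1472]
orientation: [-0.0, 1.0, 0.0, -0.003]
contact_force: [-0.5, 0.5, 0.0]
gripper_width: 0.0534
```

Emit:
{"api": "drive_tool", "payload": {"delta_pos": [[0, 0, 0], [0, 0, 0], [0, 0, 0]], "dr": [[0, 0, 0], [0, 0, 0], [0, 0, 0]], "grip": [45, 40, 40]}}

```text
time_s: 10.7
ee_pos: [0.4438, -0.0086, 0.1505]
orientation: [0.0, 1.0, 0.0, 0.001]
contact_force: [0.1, -0.6, -0.1]
gripper_width: 0.0395
```

```bash
python3 - <<'E'
from h import *
plan([.4443,-.0085,.149],0)
for n in ["side","scene"]:
    im=eyes.grab_frame(n)[:,:,::-1]
    x0,y0,w,h=dict(scene=(200,80,140,130),side=(120,150,140,130))[n]
    cv2.imwrite(f"pics/{n}8.png",cv2.resize(im[y0:y0+h,x0:x0+w],None,fx=4,fy=4,interpolation=cv2.INTER_CUBIC))
E
```

```text
t 10.7 pos [ 0.4438 -0.0086  0.1505] psi 0.01 delta [ 0.0011 -0.0001  0.003 ] dr [ 0.     -0.0006  0.    ] F [ 0.1 -0.6 -0.1] w 0.0395 q6 1.52 rows 0.0
```

View pics/scene8.png

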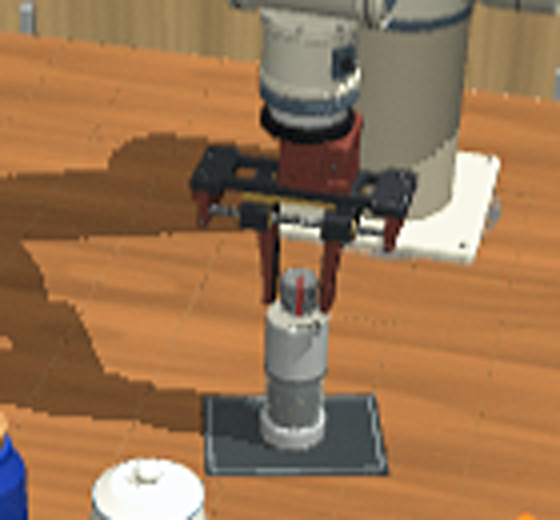

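The fingers flank the knob with the tips clear of the shoulder. I'll grip hard and check it before pressing.

Emit:
{"api": "drive_tool", "payload": {"delta_pos": [[0, 0, 0.002], [0, 0, 0.002], [0, 0, 0.002], [0, 0, 0.002]], "dr": [[0, 0, 0], [0, 0, 0], [0, 0, 0], [0, 0, 0]], "grip": [35, 28, 26, 26], "force": 60}}

```text
time_s: 11.3
ee_pos: [0.4432, -0.0085, 0.1487]
orientation: [-0.0, 1.0, 0.0, 0.0]
contact_force: [-0.8, 0.9, 1.2]
gripper_width: 0.031
```

Emit:
{"api": "drive_tool", "payload": {"delta_pos": [[0, 0, 0.004], [0, 0, 0.008], [0, 0, 0.01], [0, 0, 0.01]], "dr": [[0, 0, 0], [0, 0, 0], [0, 0, 0], [0, 0, 0]], "grip": [26, 26, 26, 26]}}

```text
time_s: 11.8
ee_pos: [0.4437, -0.0085, 0.1444]
orientation: [-0.0, 1.0, 0.0, 0.001]
contact_force: [-2.3, 0.6, 12.3]
gripper_width: 0.0314
```

Emit:
{"api": "drive_tool", "payload": {"delta_pos": [[0, 0, 0.002], [0, 0, 0.004], [0, 0, 0.004]], "dr": [[0, 0, 0], [0, 0, 0], [0, 0, 0]], "grip": [26, 26, 26]}}

```text
time_s: 12.18
ee_pos: [0.4444, -0.0085, 0.1434]
orientation: [0.0, 1.0, 0.0, 0.001]
contact_force: [-4.3, -0.1, 24.8]
gripper_width: 0.0312
```

24.8 N down and the knob is bottomed. I'll turn anticlockwise, first about 22°, then check the force.

Emit:
{"api": "drive_tool", "payload": {"delta_pos": [[0, 0, 0.001], [0, 0, 0.001], [0, 0, 0.001], [0, 0, 0.001], [0, 0, 0.001]], "dr": [[0, 0, -0.02], [0, 0, -0.05], [0, 0, -0.08], [0, 0, -0.11], [0, 0, -0.12]], "grip": [26, 26, 26, 26, 26]}}

```text
time_s: 12.8
ee_pos: [0.4447, -0.0087, 0.1434]
orientation: [0.0, 0.982, 0.188, 0.002]
contact_force: [-4.9, 0.4, 29.8]
gripper_width: 0.0311
```

```bash
python3 - <<'E'
from h import *
plan([.4443,-.0085,.143],np.radians(43.5))
print(np.round(status.get_state()['torque'],2))
for n in ["wrist"]:
    im=eyes.grab_frame(n)[:,:,::-1]
    cv2.imwrite(f"pics/{n}9.png",im)
E
```

```text
t 12.8 pos [ 0.4447 -0.0087  0.1434] psi 21.69 delta [-0.0007 -0.0006  0.0008] dr [ 0.0006 -0.0009 -0.1212] F [-4.9  0.4 29.8] w 0.0311 q6 1.15 rows 2.0
[-0.02  1.09 -0.15]
```

View pics/wrist9.png

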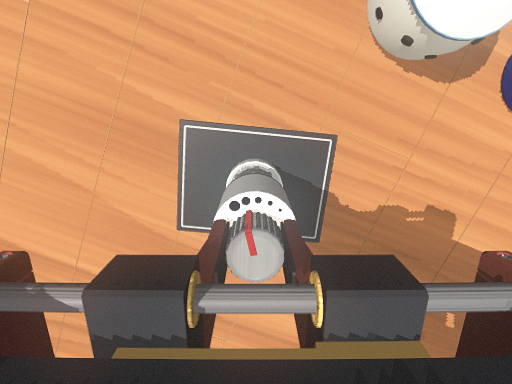

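The pointer's side stripe at (248,213) has moved to between the third and fourth dots while the mill stayed square. I'll finish the turn.

Emit:
{"api": "drive_tool", "payload": {"delta_pos": [[0, 0, 0], [0, 0, 0], [0, 0, 0], [0, 0, 0], [0, 0, 0]], "dr": [[0, 0, -0.03], [0, 0, -0.06], [0, 0, -0.09], [0, 0, -0.115], [0, 0, -0.121]], "grip": [26, 26, 26, 26, 26]}}

```text
time_s: 13.48
ee_pos: [0.4448, -0.0088, 0.1434]
orientation: [0.001, 0.929, 0.37, 0.002]
contact_force: [-4.5, -1.3, 29.5]
gripper_width: 0.0316
```

Emit:
{"api": "drive_tool", "payload": {"delta_pos": [[0, 0, 0], [0, 0, 0]], "dr": [[0, 0, 0], [0, 0, 0]], "grip": [26, 26]}}

```text
time_s: 13.72
ee_pos: [0.4448, -0.0088, 0.1434]
orientation: [0.001, 0.929, 0.37, 0.002]
contact_force: [-4.6, -0.2, 29.4]
gripper_width: 0.0315
```

```bash
python3 - <<'E'
from h import *
plan([.4443,-.0085,.143],np.radians(43.5))
print(np.round(status.get_state()['torque'],2))
for n in ["wrist"]:
    im=eyes.grab_frame(n)[:,:,::-1]
    cv2.imwrite("pics/w10.png",cv2.resize(im[140:300,170:350],None,fx=4,fy=4,interpolation=cv2.INTER_CUBIC)[:600])
E
```

```text
t 13.72 pos [ 0.4448 -0.0088  0.1434] psi 43.38 delta [-0.0003 -0.0011  0.0008] dr [ 0.0009 -0.0007 -0.0007] F [-4.6 -0.2 29.4] w 0.0315 q6 0.77 rows 0.0
[-0.17  1.03 -0.09]
```

View pics/w10.png

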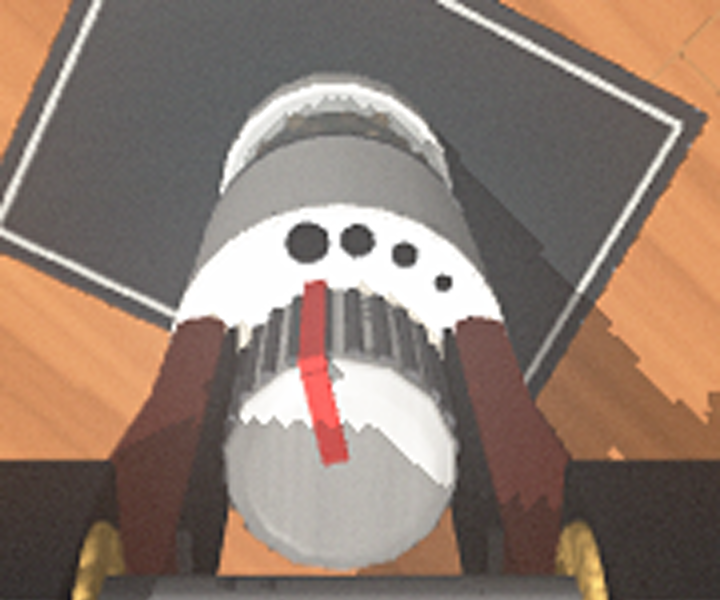

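```bash
python3 - <<'E'
from h import *
from scipy.optimize import least_squares
c=eyes.get_calibration("wrist")
z=lambda p:np.array(p)/4+[170,140]-.4
P=plane(c,z([(443,283),(404,254),(357,240),(308,242)]),.129)[:,:2];a=np.radians([-40+0,-20,0,40-20])
for a in (np.radians([-20,0,20,40]),):
    f=lambda v:(P-(v[:2]+.022*np.c_[np.cos(v[2]+a),np.sin(v[2]+a)])).ravel()
    v=least_squares(f,[.444,-.0085,.28]);print(v.x,np.degrees(v.x[2]),abs(v.fun).max())
ax=np.array([.4444,-.0086])
p=plane(c,z([(335,463),(312,362)]),.163)[:,:2];d=p[1]-p[0];print(p,np.degrees(np.arctan2(d[1],d[0])))
q=plane(c,z([(314,284)]),.131)[0,:2];print("side stripe foot",q,np.degrees(np.arctan2(*(q-v.x[:2])[::-1])),np.linalg.norm(q-v.x[:2]))
E
```

```text
[ 0.44481139 -0.0080626   0.27433343] 15.71814774961967 0.00018918352740358857
[[ 0.44648577 -0.00597074]
 [ 0.4546554   0.00564419]] 54.878463779850435
side stripe foot [0.45357435 0.0051268 ] 56.400181973762244 0.01583507776453349
```

The pointer measures 54.9–56.4° against a target of 55.7° (15.7° + 40°), and the mill's yaw is unchanged. I'll ease off the pressure, then release and retreat.

Emit:
{"api": "drive_tool", "payload": {"delta_pos": [[0, 0, -0.004], [0, 0, -0.008], [0, 0, -0.011], [0, 0, -0.011]], "dr": [[0, 0, 0], [0, 0, 0], [0, 0, 0], [0, 0, 0]], "grip": [26, 26, 26, 26]}}

```text
time_s: 14.28
ee_pos: [0.4437, -0.0088, 0.1472]
orientation: [0.0, 0.929, 0.37, 0.001]
contact_force: [-0.7, -1.6, 6.5]
gripper_width: 0.0307
```

Emit:
{"api": "drive_tool", "payload": {"delta_pos": [[0, 0, 0], [0, 0, 0], [0, 0, 0], [0, 0, 0], [0, 0, 0]], "dr": [[0, 0, 0], [0, 0, 0], [0, 0, 0], [0, 0, 0], [0, 0, 0]], "grip": [34, 42, 55, 70, 80], "force": 20}}

```text
time_s: 14.9
ee_pos: [0.4431, -0.0085, 0.1466]
orientation: [-0.0, 0.929, 0.37, -0.0]
contact_force: [-0.5, -0.1, 0.3]
gripper_width: 0.0684
```

Emit:
{"api": "drive_tool", "payload": {"delta_pos": [[0, 0, 0], [0, 0, -0.05], [0, 0, -0.12], [0, 0, -0.18], [0, 0, -0.18]], "dr": [[0, 0, 0], [0, 0, 0], [0, 0, 0], [0, 0, 0], [0, 0, 0]], "grip": [86, 86, 86, 86, 86]}}

```text
time_s: 15.52
ee_pos: [0.4446, -0.0086, 0.2386]
orientation: [0.001, 0.929, 0.37, 0.002]
contact_force: [-0.0, -0.2, -0.1]
gripper_width: 0.0861
```

Emit:
{"api": "drive_tool", "payload": {"delta_pos": [[-0.06, 0, 0], [-0.06, 0, 0], [-0.06, 0, 0]], "dr": [[0, 0, 0], [0, 0, 0], [0, 0, 0]], "grip": [86, 86, 86]}}

```text
time_s: 15.9
ee_pos: [0.4215, -0.029, 0.2361]
orientation: [-0.0, 0.929, 0.369, -0.0]
contact_force: [0.4, 0.6, -0.2]
gripper_width: 0.0861
```

```bash
python3 - <<'E'
from h import *
plan([.4443,-.0085,.143],np.radians(43.5))
im=eyes.grab_frame("wrist")[:,:,::-1];cv2.imwrite("pics/w11.png",im)
cv2.imwrite("pics/w11z.png",cv2.resize(im[120:210,200:310],None,fx=6.5,fy=6.5,interpolation=cv2.INTER_CUBIC))
im=eyes.grab_frame("side")[:,:,::-1];cv2.imwrite("pics/s11.png",im)
E
```

```text
t 15.9 pos [ 0.4215 -0.029   0.2361] psi 43.35 delta [0.0613 0.0015 0.1862] dr [-0.0002  0.0001 -0.0008] F [ 0.4  0.6 -0.2] w 0.0861 q6 0.72 rows 1.6
```

View pics/w11z.png

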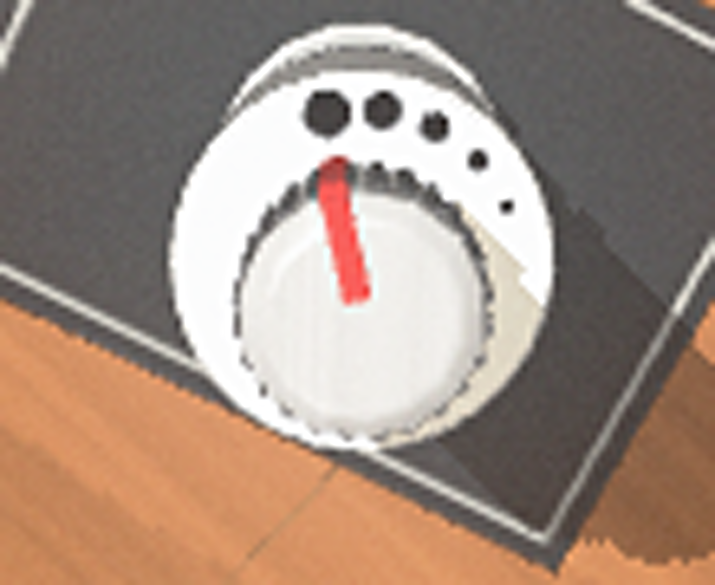

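View pics/s11.png

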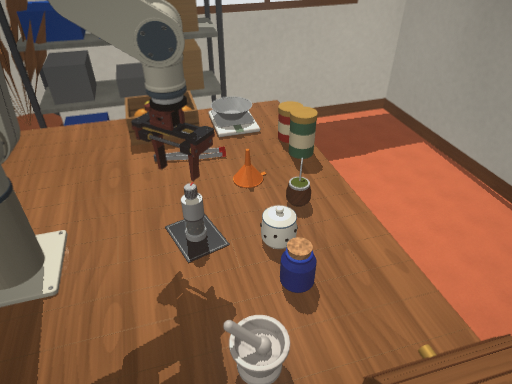

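The mill is released and upright on the mat. In the zoom, the pointer runs from (355,300) to (332,185) towards the largest dot at (327,113). One last measurement before handing in.

```bash
python3 - <<'E'
from dots import *
c=eyes.get_calibration("wrist")
z=lambda p:np.array(p)/6.5+[200,120]-.45
v=dotfit(c,z([(507,207),(478,160),(435,126),(383,110),(327,113)]),.129)
p=plane(c,z([(356,303),(331,190)]),.168)[:,:2];d=p[1]-p[0]
ptr=np.degrees(np.arctan2(d[1],d[0]));print("pointer",ptr,"knob rad",np.radians(ptr-np.degrees(v[2])+40),"dist mat mm",1000*np.linalg.norm(v[:2]-[.4445,-.0085]))
k=plane(c,z([(363,316)]),.168)[0,:2];q=p[1]-k;print("via knob centre",np.degrees(np.arctan2(q[1],q[0])))
im0=cv2.imread("pics/side0.png").astype(int);im1=cv2.imread("pics/s11.png").astype(int)
for n,(x,y,w,h) in dict(gourd=(285,175,30,35),keeper=(260,205,40,45),jar=(278,238,42,55),mortar=(222,315,70,65),funnel=(240,145,15,25)).items():
    print(n,np.abs(im0-im1)[y:y+h,x:x+w].mean().round(1))
E
```

```text
axis [ 0.444  -0.0084] front deg 16.06 res mm 0.11
pointer 55.66736005250216 knob rad 1.3893316298101468 dist mat mm 0.526047378909116
via knob centre 57.44872733889858
gourd 3.3
keeper 6.4
jar 3.5
mortar 5.9
funnel 3.7
```

```bash
python3 -c "
from workcell import env
print(env.job_done())"
```

```text
the job is handed in; nothing more can be done
None
```

I carried the mill by its steel barrel to the mat, stood it there and let go. I then gripped the knob, pressed it down with about 30 N and turned it 43° anticlockwise. After easing the pressure I released it, backed away and handed in at about 16 s. The hand-in gives no verdict, so the results below are my own checks.

| Check after release | Measured | Target or limit |
|---|---|---|
| Mill's axis from the mat's centre | 0.5 mm | within 30 mm |
| Direction the dots face | 16.1° | mat yaw 16°, within 15° |
| Knob position | 1.39 rad | 1.396, allowed 1.256–1.536 |

- **Pointer:** a second estimate, taken through the knob's centre, came out about 2° further round. It is still inside the 8° allowance.
- **Upright and clear:** I judged the mill upright by eye in the side view rather than measuring its tilt. The robot's contact force was about zero once it had backed off.
- **Bystanders:** the gourd, keeper, jar, mortar and funnel looked unmoved in the before and after side views. The image differences were small and I put them down to shadow and noise. I did not compare the tongs numerically, because the gripper partly hid them in the last view, but the arm never went near them.

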